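# Start a vacuum leak test on a watch

### The arm

A 6-joint arm with a two-finger parallel gripper is mounted at the origin on the work surface. World frame = base frame: x ahead of the robot, y to its left, z up, the work surface at z = 0. Lengths are in m, angles in rad, forces in N, time in s.
With the tool pointing down it reaches from about 0.4 to 0.825 m from the base axis. Payload 7 kg.
Tool frame: the origin (TCP) lies at the centre of the arm's flange, where the gripper is bolted on; the fingertips stand 178 mm ahead of it and the grasp point (between the pads) lies 159 mm ahead of it (arm.tip_reach is the distance from the TCP to the fingertips, in m); z points along the fingers, y is the direction in which the jaws open and shut (so a half turn about z gives the same grasp; the last joint's range is limited). The gripper opens to 88 mm and grips with 3 to 60 N. Pads are 19 mm wide; open, the fingers measure 130 mm over their backs; the gripper's body (78 mm by 193 mm) begins 47 mm behind the grasp point.
Start: joints at [-0.919, 0.359, 0.012, 0, -1.224, -0.288], TCP at [0.24, -0.631, 0.405] pointing down, gripper open.
Joint ranges: [-3.07, 3.07], [-1.43, 2.12], [-1.02, 1.25], [-3.03, 1.67], [-3.05, -0], [-3.03, 3.03]. Speed limits (rad/s): [2.39, 2.39, 3.01, 3.14, 3.14, 3.14].

### API

Orientations are given as [roll, pitch, yaw] about the fixed x, y, z axes, in that order (R = Rz(yaw) Ry(pitch) Rx(roll)).
In Python, from station import arm gives the robot as it stands.
- The arm moves only by the shell command python3 -m inch 'ROWS' [OPENING] [FORCE]. ROWS is JSON, a list that holds one entry, the list of rows, each a list of 6 numbers: the shift along the world's x, y, z in units of 200 mm (1.0 is 200 mm), then the turn, a rotation vector about the world's x, y, z in units of 180 degrees (1.0 is 180 degrees). A call has 1 to 8 rows; each row is the pose to reach, as a shift and turn from the pose commanded when the call began, turning the shorter way round; what a row does not reach only later rows make up. A row lasts 1/8 s, in which the tool goes at most 62.5 mm and 10.7 degrees, less where a joint would pass 70% of its speed; a pose out of reach is approached as far as the arm can. A call with a number of a shift or a turn outside -1 to 1 is refused whole. A call with a gripper value outside its range is refused whole. OPENING is the finger opening in mm, from 0 to 87.6, set as the call begins (- or left out, the last holds). The fingers move at their own pace and stop on an object; FORCE is the grip in N (left out, the last holds). Time passes only in rows, so rows that repeat a pose let the fingers close. It gives the time, the measured TCP pose, the force and the opening at its end, in the units of the state.
- arm.get_state(): the state, without advancing time (a new reading comes with each control period).
- arm.grab_frame(name): name is "scene" or "top"; returns the picture (480x640x3 uint8, blue, green, red); there is no depth.
- arm.camera_params(name): a dict with "vertical_fov" (degrees; the focal length in pixels is half the picture's height over the tangent of half this angle, whatever the lens; pixels are square), "cx", "cy" (the principal point, pixels), "pose" (4x4, takes a point from camera to world coordinates). Camera axes: x right, y down, z forward; pixel columns grow to the right and rows downward; lengths in m; the calibration is good to about 2 mm. A picture is of the moment at which its call begins. camera_params takes no time and is no camera call.
- arm.job_done(): hands the job in, once; it reports no verdict.
Trained networks look in the newest picture that a camera, given by its name, has taken for a name from the list of things; names that differ only in an ending like _2 or _b are one class to them, and where a whole thing is asked for, a point or a joint stands for the part that bears it (a point fixed in the world has none). Each returns a list of dicts, best first, with "score" (0 to 1); they miss things now and then, are a little off and sometimes report something else, mostly with a low value. They report only what shows in the picture. A call takes as long as a camera call. They do not tell look-alikes from the thing itself.
- arm.search_frame(target, camera): "box" ([left, top, right, bottom] in pixels, round what is visible of it).
- arm.regions_of(target, camera): "region" (480x640 bool, what is visible of it) and "box" ([left, top, right, bottom] in pixels, round what is visible of it).
The state is a dict: "t": time; "q": joint angles; "qd": joint speeds; "joint_efforts": joint torques, N m; "eef_pos": TCP position; "ee_rot": TCP orientation; "force": force on the tool from outside, world axes, zero at the start; "moment": the same for the moment, N m; "width": finger opening in m.
Only numpy, scipy, OpenCV 4.12 (cv2) and the standard library are available. Lean on these libraries where they do the work, as an engineer would, in place of code of your own. Each camera call takes 0.05 s, during which the arm holds its last target.

### The job

Start the vacuum leak test at the watchmaker's bench: set the glass dome down over the watch, centred on the round rubber pad so that its whole metal foot rests on rubber, without dropping the dome or disturbing the watch. Then turn the vent valve (the one with the ribbed silencer) fully shut, and after that turn the pump valve (the one whose pipe bends down into a round flange) fully open, each lever right to its stop; leave the other things on the bench where they are.

Things in the scene. Friction and masses are not known exactly. Their poses are not given: they have to be found in the camera images.
- dome: Loose clear glass dome, open underneath, 0.4 kg: aluminium foot ring 116 mm outer diameter (98 mm inner, 8 mm high), glass 104 mm wide and 80 mm high, on top an upright black cylindrical knob of 28 mm diameter from 84 to 126 mm above the foot. Origin: centre of the foot's underside, z up. Stands upright on the green mat at first (mat top is 3 mm above the work surface).
- dome_knob (a point): Centre of the dome's knob where it is best gripped, 107 mm above the dome's underside (19 mm below the knob's top).
- station: Fixed aluminium board 190 (x) by 470 (y) by 12 mm on the mat, its yaw varies. Origin: centre of its underside, z up. It carries the rubber pad (centre 160 mm to the board's -y side of the origin), two valves in a row (20 and 180 mm to its +y side), and behind them (60 mm to +x) a steel manifold block 30 by 280 mm whose top is 62 mm above the board's underside, with a small round gauge (44 mm wide, top 88 mm up) at its -y end.
- pad (a point): Centre of the top of the round black rubber pad, 136 mm across, top 23 mm above the board's underside; same axes as the board. In its middle stands a white disc 44 mm across and 12 mm high that carries the watch.
- watch: Loose steel wristwatch head without strap, 42 mm across, 11 mm thick, lying on the white disc in the middle of the rubber pad; its top is 23 mm above the pad. Origin: centre of its underside.
- vent_valve: Ball valve of brass and steel with a ribbed cylindrical silencer (38 mm thick, 50 mm long) on its -x end, open to the room. Sits on the board at either of the two valve places (they swap). Origin: on the turning axis of its lever (vertical), at the height of the board's underside; axes parallel to the board's; the pipe runs along x. Its fixed parts reach at most 67 mm above the origin away from the lever's hub.
- vent_lever (a joint): Lever of the vent valve, rad. 0 = shut (hard stop): lever across the pipe, pointing to the valve's +y. 1.571 = fully open (hard stop): lever along the pipe, pointing to the valve's -x (towards the robot). Seen from above it turns clockwise to shut. Stays where it is left; about 0.15 N m of friction. Starts between 1.0 and 1.57.
- vent_lever_grip (a point): Centre of the black grip of the vent lever, 76 mm from the turning axis and 90 mm above the valve's origin. The grip is a bar 68 mm long, 18 mm wide and 20 mm high (80 to 100 mm above the valve's origin) and ends 110 mm from the axis; at joint 0 it lies along the valve's y.
- pump_valve: The same ball valve and lever, but its -x end has a pipe elbow that bends straight down into a round flange 56 mm wide. Sits at the other valve place. Origin and axes as for the vent valve.
- pump_lever (a joint): Lever of the pump valve, rad; same meaning as for the vent lever: 0 = shut, pointing to +y across the pipe; 1.571 = fully open, pointing to -x along the pipe; anticlockwise from above opens. Starts between 0 and 0.15.
- pump_lever_grip (a point): Centre of the black grip of the pump lever; sizes as for the vent lever.
- oil_stand: Bystander: steel strip 60 by 150 mm with three round lidded pots, 42 mm high; origin under its centre.
- jar: Bystander: closed glass jar, 64 mm across, 85 mm high; origin under its centre.
- loupe: Bystander: black watchmaker's loupe, 40 mm across, 40 mm high; origin under its centre.
- screwdriver: Bystander: screwdriver about 150 mm long lying on the mat; origin under its middle.
Not all that is in view belongs to the job. Leave any brown look-alike of the dome alone.

How it is judged:
By the outcome, as a careful person would: the job done as asked, in the order asked, and still so for the second after the job is handed in, with the robot touching nothing.
It also fails if it takes over 72 s, if anything falls off the work surface, if the arm or the gripper's body presses on something with over 40 N, if the wrist force passes 120 N, or if a joint passes its speed limit or range.

## Working session

There is one attempt and no reset: what is moved stays moved. The work goes in short steps, Python scripts to look and compute and a shell command to move; the robot and the scene stay as the last step left them, time stands still between calls to the robot, and variables do not carry over. Pictures are saved under pics/ and viewed, and the job is handed in when it is done.

```bash
ls; mkdir -p pics; python3 - <<'E'
from station import arm
import cv2, numpy as np
for n in ("scene","top"):
    f=arm.grab_frame(n); cv2.imwrite(f"pics/{n}0.png",f)
    p=arm.camera_params(n); print(n,p["vertical_fov"],p["cx"],p["cy"]); print(np.round(p["pose"],4))
s=arm.get_state(); print({k:np.round(v,3) for k,v in s.items()}, arm.tip_reach)
E
```

```text
pics
scene 42.91396959841048 322.0070041657901 239.99115373065553
[[ 0.5984  0.5457 -0.5866  1.1998]
 [ 0.8011 -0.4204  0.4261 -0.575 ]
 [-0.0141 -0.7249 -0.6887  0.9399]
 [ 0.      0.      0.      1.    ]]
top 57.02492070259471 316.4031647626774 243.08430128271831
[[ 0.0142 -0.9977  0.0664  0.4124]
 [-0.9999 -0.0135  0.0101 -0.0394]
 [-0.0092 -0.0665 -0.9977  1.1659]
 [ 0.      0.      0.      1.    ]]
{'t': np.float64(0.1), 'q': array([-0.919,  0.359,  0.011, -0.   , -1.224, -0.288]), 'qd': array([-0.002, -0.001,  0.002,  0.   ,  0.   , -0.001]), 'joint_efforts': array([-1.0000e-03, -5.8416e+01,  2.9375e+01,  7.0150e+00,  1.0000e-02,
       -0.0000e+00]), 'eef_pos': array([ 0.24 , -0.631,  0.404]), 'ee_rot': array([ 3.14 , -0.   , -2.778]), 'force': array([-0.074, -0.008, -0.153]), 'moment': array([ 0.065,  0.036, -0.01 ]), 'width': np.float64(0.088)} 0.1781
```

View pics/scene0.png

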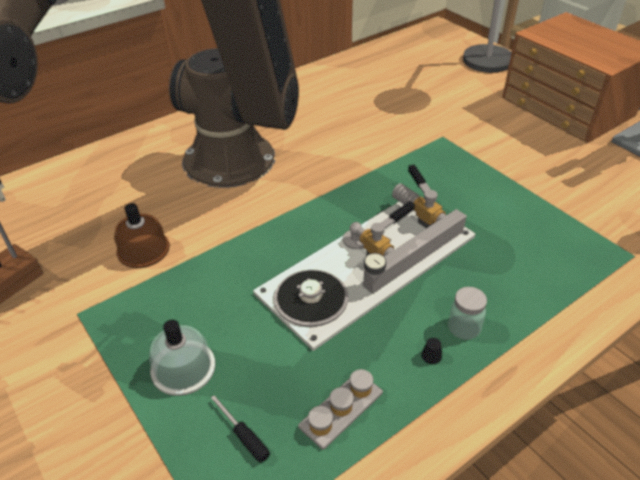

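View pics/top0.png

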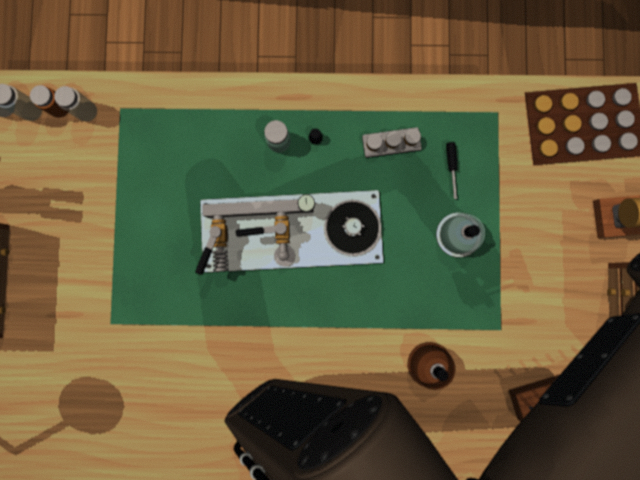

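The clear dome is at scene (183,350) / top (463,236). The brown look-alike is at scene (138,240) / top (431,366). The ribbed silencer (vent) is at top (221,258), and the pump elbow is at top (285,250). Next I'll measure.

```bash
cat > h.py <<'E'
from station import arm
import cv2, numpy as np
P={n:arm.camera_params(n) for n in("scene","top")}
def K(n):
    p=P[n]; return 240/np.tan(np.radians(p["vertical_fov"])/2),p["cx"],p["cy"]
def ray(n,u,v):
    f,cx,cy=K(n); T=np.array(P[n]["pose"]); d=T[:3,:3]@np.array([(u-cx)/f,(v-cy)/f,1]); return T[:3,3],d
def atz(n,u,v,z):
    o,d=ray(n,u,v); return o+d*(z-o[2])/d[2]
def proj(n,X):
    f,cx,cy=K(n); T=np.array(P[n]["pose"]); X=np.atleast_2d(X); c=(X-T[:3,3])@T[:3,:3]
    return np.c_[f*c[:,0]/c[:,2]+cx,f*c[:,1]/c[:,2]+cy]
def tri(obs):
    A=np.zeros((3,3));b=np.zeros(3)
    for n,u,v in obs:
        o,d=ray(n,u,v);d=d/np.linalg.norm(d);M=np.eye(3)-np.outer(d,d);A+=M;b+=M@o
    return np.linalg.solve(A,b)
E
python3 - <<'E'
from h import *
fr={n:arm.grab_frame(n) for n in P}
for n in P:
    ov=fr[n].copy()
    for t in ("station","dome","dome_knob","watch","vent_valve","vent_lever_grip","pump_lever_grip"):
        for r in arm.regions_of(t,n)[:2]:
            m=r["region"]; ys,xs=np.nonzero(m)
            print(n,t,round(r["score"],2),np.round(r["box"]),m.sum(),xs.mean().round(1),ys.mean().round(1))
            c,_=cv2.findContours(m.astype(np.uint8),0,1); cv2.drawContours(ov,c,-1,(0,0,255) if 'lever' not in t else (255,0,255),1)
    c={"scene":ov[130:400,120:500],"top":ov[180:290,190:500]}[n]
    s=800/c.shape[1]; c=cv2.resize(c,None,fx=s,fy=s,interpolation=cv2.INTER_CUBIC); cv2.imwrite(f"pics/ov_{n}.png",c[:600])
c=fr["top"][185:285,190:320]; cv2.imwrite("pics/raw_top.png",cv2.resize(c,None,fx=6,fy=6,interpolation=cv2.INTER_CUBIC))
E
```

```text
scene station 0.72 [259. 201. 477. 350.] 12468 359.4 274.8
scene dome 0.98 [150. 319. 216. 396.] 3649 180.6 358.6
scene dome 0.58 [113. 202. 171. 270.] 2490 140.2 238.4
scene dome_knob 0.84 [150. 319. 214. 395.] 3680 180.4 358.9
scene dome_knob 0.58 [116. 200. 172. 269.] 2580 140.2 238.4
scene watch 0.89 [298. 283. 323. 300.] 351 310.8 288.2
scene watch 0.6 [296. 369. 387. 448.] 3040 341.2 407.6
scene vent_valve 0.72 [390. 167. 443. 226.] 1380 420.0 198.8
scene vent_valve 0.49 [449. 285. 487. 338.] 1595 467.9 312.3
scene vent_lever_grip 0.75 [409. 165. 438. 200.] 432 422.1 182.5
scene pump_lever_grip 0.77 [374. 202. 416. 234.] 523 392.9 217.6
scene pump_lever_grip 0.4 [297. 280. 326. 298.] 404 311.3 288.4
top station 0.89 [201. 188. 385. 273.] 10469 298.5 229.3
top dome 0.76 [406. 343. 454. 391.] 1844 431.4 365.8
top dome 0.66 [438. 210. 484. 258.] 1716 460.0 234.3
top dome_knob 0.83 [438. 214. 485. 259.] 1672 460.1 234.2
top dome_knob 0.68 [408. 341. 454. 391.] 1862 431.1 365.7
top watch 0.5 [341. 218. 362. 233.] 227 352.6 226.3
top vent_valve 0.86 [195. 215. 229. 274.] 1114 215.4 247.2
top vent_lever_grip 0.87 [196. 229. 222. 275.] 430 207.8 250.1
top pump_lever_grip 0.96 [233. 222. 289. 238.] 449 262.9 230.5
top pump_lever_grip 0.35 [438. 211. 487. 256.] 1713 460.1 234.2
```

View pics/ov_scene.png

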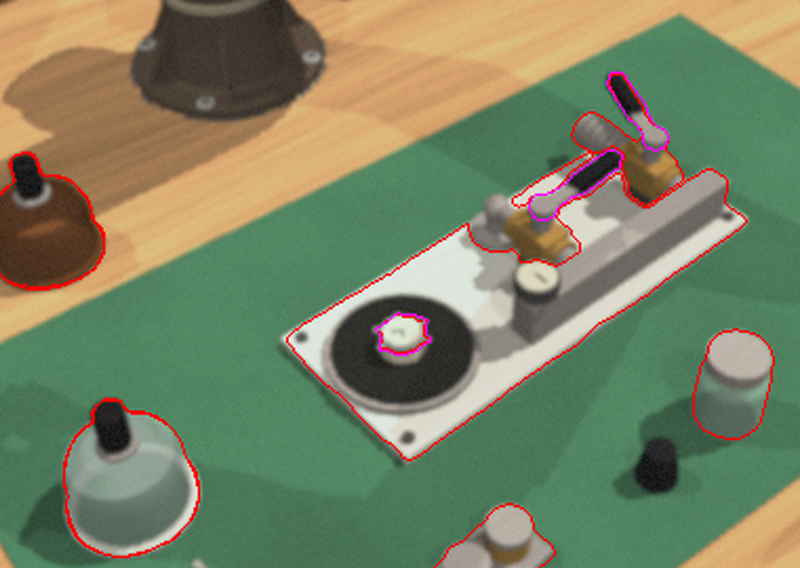

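View pics/raw_top.png

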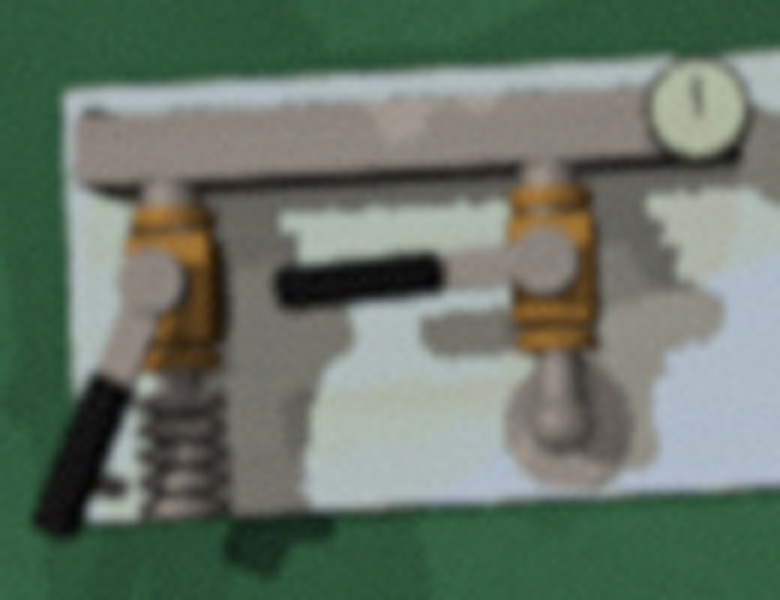

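```bash
cat > meas.py <<'E'
from h import *
from scipy.optimize import minimize
fr={n:arm.grab_frame(n) for n in P}
# pad
for n,(a,b) in {"scene":((270,262),(352,330)),"top":((318,190),(390,262))}.items():
    g=cv2.GaussianBlur(fr[n],(3,3),0).max(2); m=np.zeros_like(g)
    m[a[1]:b[1],a[0]:b[0]]=(g[a[1]:b[1],a[0]:b[0]]<80)
    k,l,st,ce=cv2.connectedComponentsWithStats(m); i=1+st[1:,4].argmax()
    c,_=cv2.findContours((l==i).astype(np.uint8),0,1); c=max(c,key=len); h=cv2.convexHull(c)
    pts=np.array([atz(n,u,v,.026)[:2] for u,v in h[:,0]]).astype(np.float32)
    A=np.c_[2*pts,np.ones(len(pts))]; s=np.linalg.lstsq(A,(pts**2).sum(1),rcond=None)[0]
    print("pad",n,s[:2].round(4),"dia",2*np.sqrt(s[2]+s[0]**2+s[1]**2))
# board
R={}
for n in P:
    r=[x for x in arm.regions_of("dome",n)]
    R[n,"dome"]=[x["region"] for x in r]
    R[n,"st"]=arm.regions_of("station",n)[0]["region"]
def fill(n,parts):
    S=4; im=np.zeros((480*S,640*S),np.uint8)
    for p in parts:
        h=cv2.convexHull(proj(n,p).astype(np.float32)); cv2.fillConvexPoly(im,np.round((h+.5)*S*16).astype(np.int32)-8,1,shift=4)
    return cv2.resize(im.astype(np.float32),(640,480),interpolation=cv2.INTER_AREA)
t=np.linspace(0,2*np.pi,60)[:-1]
def circ(x,y,r,z): return np.c_[x+r*np.cos(t),y+r*np.sin(t),0*t+z]
def dome(x,y,z0=.003):
    prof=[(.058,0),(.058,.008)]; gl=[(.052,.008),(.052,.032)]+[(.052*np.cos(a),.032+.052*np.sin(a)) for a in np.linspace(0,1.5,8)]
    return [np.vstack([circ(x,y,r,z0+z) for r,z in prof]),np.vstack([circ(x,y,r,z0+z) for r,z in gl]),np.vstack([circ(x,y,.014,z0+.084),circ(x,y,.014,z0+.126)])]
def fitdome(ms,g,z0=.003):
    def cost(p,ks=ms.keys()): return sum((np.abs(fill(n,dome(*p,z0))-ms[n]).sum()) for n in ks)
    out=[]
    for ks in (["scene"],["top"],["scene","top"]):
        r=minimize(cost,g,args=(ks,),method="Nelder-Mead",options=dict(initial_simplex=np.array(g)+np.array([[0,0],[.01,0],[0,.01]]),xatol=1e-4,maxiter=80)); out.append((ks,r.x.round(4),r.fun))
    return out
E
cat > m1.py <<'E'
from meas import *
ms={"scene":R["scene","dome"][0],"top":min(R["top","dome"],key=lambda m:np.nonzero(m)[0].mean())}
g=atz("top",460,236,.03)[:2]
for o in fitdome({k:v.astype(float) for k,v in ms.items()},g): print(o)
# board outline, top cam
m=R["top","st"].astype(np.uint8)
wr=(cv2.GaussianBlur(fr["top"],(3,3),0).astype(int)); 
nongreen=((wr[...,1]-wr[...,2]<18)).astype(np.uint8); nongreen[:182]=0;nongreen[282:]=0;nongreen[:,:190]=0;nongreen[:,395:]=0
k,l,st,_=cv2.connectedComponentsWithStats(nongreen); l=(l==1+st[1:,4].argmax()).astype(np.uint8)
for nm,mm in (("net",m),("col",l)):
    c,_=cv2.findContours(mm,0,1); c=max(c,key=len)
    pts=np.array([atz("top",u,v,.015)[:2] for u,v in c[:,0]]).astype(np.float32)
    (cx,cy),(w,h),a=cv2.minAreaRect(pts*1000); print(nm,cx,cy,w,h,a)
for t,z in (("vent_lever_grip",.095),("pump_lever_grip",.095)): pass
E
python3 m1.py
```

```text
pad scene [ 0.5346 -0.122 ] dia 0.13107008349461358
pad top [ 0.5318 -0.1191] dia 0.13403173452215
(['scene'], array([ 0.5167, -0.3991]), np.float64(211.6875))
(['top'], array([ 0.5172, -0.4017]), np.float64(55.6875))
(['scene', 'top'], array([ 0.5169, -0.3998]), np.float64(302.9375))
net 520.5924072265625 39.63304138183594 192.15858459472656 469.568359375 3.813103675842285
col 518.2857666015625 47.498565673828125 194.07315063476562 489.6190490722656 4.176387786865234
```

```bash
python3 - <<'E'
from h import *
f=arm.grab_frame("top"); c=f[180:290,190:400]
cv2.imwrite("pics/st_top.png",cv2.resize(c,None,fx=3.8,fy=3.8,interpolation=cv2.INTER_CUBIC))
f=arm.grab_frame("scene"); c=f[300:410,130:240]
cv2.imwrite("pics/dome_sc.png",cv2.resize(c,None,fx=5,fy=5,interpolation=cv2.INTER_CUBIC))
E
```

```text
(no output)
```

Both cameras agree: pad ≈ (0.532, -0.120), board yaw ≈ 0.067, dome ≈ (0.517, -0.400). Now I'll check the levers and gauge against the board model.

```bash
cat > lev.py <<'E'
from h import *
yaw=.0665; C=np.array([.521,.0395]); Rm=np.array([[np.cos(yaw),-np.sin(yaw)],[np.sin(yaw),np.cos(yaw)]])
vent=C+Rm@[0,.18]; pump=C+Rm@[0,.02]; pad=C+Rm@[0,-.16]
def grip(ax,q,r=.076):  # q=0 -> +y, 1.571 -> -x
    return ax+Rm@[-r*np.sin(q),r*np.cos(q)]
def measure(only=("top","scene")):
    for n in only:
        f=arm.grab_frame(n); g=f.max(2)
        for t,ax in (("vent_lever_grip",vent),("pump_lever_grip",pump)):
            for r in arm.regions_of(t,n)[:1]:
                m=r["region"]&(g<75); k,l,st,ce=cv2.connectedComponentsWithStats(m.astype(np.uint8))
                if k<2: print(n,t,"none"); continue
                i=1+st[1:,4].argmax(); w=atz(n,*ce[i],.096)[:2]; d=Rm.T@(w-ax)
                print(n,t,round(r["score"],2),ce[i].round(),st[i,4],"grip",w.round(4),"r",np.hypot(*d).round(4),"q",np.arctan2(-d[0],d[1]).round(3))
if __name__=="__main__":
    print("vent",vent,"pump",pump,"pad",pad,"gauge",atz("top",306,204,.091)[:2]); measure()
    print("brown",atz("top",431,366,.03)[:2])
E
python3 lev.py
```

```text
vent [0.50903882 0.21910214] pump [0.51967098 0.05945579] pad [ 0.53163216 -0.12014635] gauge [ 0.57965571 -0.00159957]
top vent_lever_grip 0.92 [203. 261.] 228 grip [0.4353 0.2461] r 0.0785 q 1.153
top pump_lever_grip 0.55 [249. 232.] 179 grip [0.5093 0.1361] r 0.0773 q 0.069
scene vent_lever_grip 0.78 [416. 174.] 160 grip [0.4388 0.2436] r 0.0743 q 1.169
scene pump_lever_grip 0.88 [403. 211.] 245 grip [0.5132 0.1347] r 0.0756 q 0.019
brown [ 0.18095786 -0.32152531]
```

```bash
python3 -m inch '[[[0.3,0.25,0,0,0,0],[0.6,0.5,0,0,0,0],[0.9,0.75,0,0,0,0],[1,0.9,0,0,0,0],[1,1,0,0,0,0],[1,1,0,0,0,0]]]' 70 20
```

```text
t: 2.35
eef_pos: [0.4414, -0.4287, 0.405]
ee_rot: [-3.141, 0.001, -2.774]
force: [-0.5, -1.1, 1.0]
width: 0.0695
```

```bash
python3 -m inch '[[[0.25,0.1,0,0,0,0],[0.38,0.14,0,0,0,0],[0.38,0.14,-0.12,0,0,0],[0.38,0.14,-0.2,0,0,0],[0.38,0.14,-0.2,0,0,0]]]' 70 20
python3 - <<'E'
from h import *
s=arm.get_state(); print(s["eef_pos"])
f=arm.grab_frame("scene"); c=f[250:410,100:290]
cv2.imwrite("pics/pre_sc.png",cv2.resize(c,None,fx=3,fy=3,interpolation=cv2.INTER_CUBIC))
E
```

```text
t: 2.98
eef_pos: [0.5155, -0.4032, 0.3631]
ee_rot: [3.139, -0.002, -2.779]
force: [-1.0, 0.6, 0.4]
width: 0.0699
[ 0.51545399 -0.40317508  0.36305116]
```

View pics/pre_sc.png

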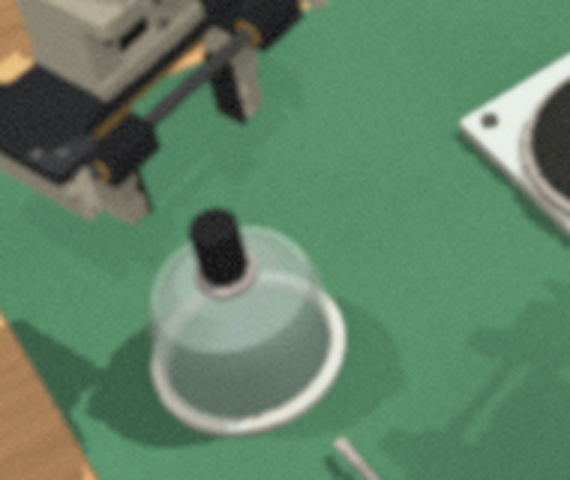

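The crop shows the clear dome with its metal foot at crop (250,350), and its black knob at (218,245), under the open jaws. It is the one meant, as it's clear rather than brown and stands on the mat. Descending.

```bash
python3 -m inch '[[[0.01,0.01,-0.15,0,0,0],[0.01,0.01,-0.3,0,0,0],[0.01,0.01,-0.4,0,0,0],[0.01,0.01,-0.47,0,0,0],[0.01,0.01,-0.47,0,0,0]]]' 70 20
python3 - <<'E'
from h import *
for n,b in (("scene",(250,410,100,290)),("top",(180,290,400,530))):
    f=arm.grab_frame(n); c=f[b[0]:b[1],b[2]:b[3]]
    cv2.imwrite(f"pics/g1_{n}.png",cv2.resize(c,None,fx=4,fy=4,interpolation=cv2.INTER_CUBIC)[:600])
E
```

```text
t: 3.65
eef_pos: [0.518, -0.401, 0.2704]
ee_rot: [3.141, -0.001, -2.778]
force: [-0.4, -0.0, 0.2]
width: 0.0702
```

View pics/g1_scene.png

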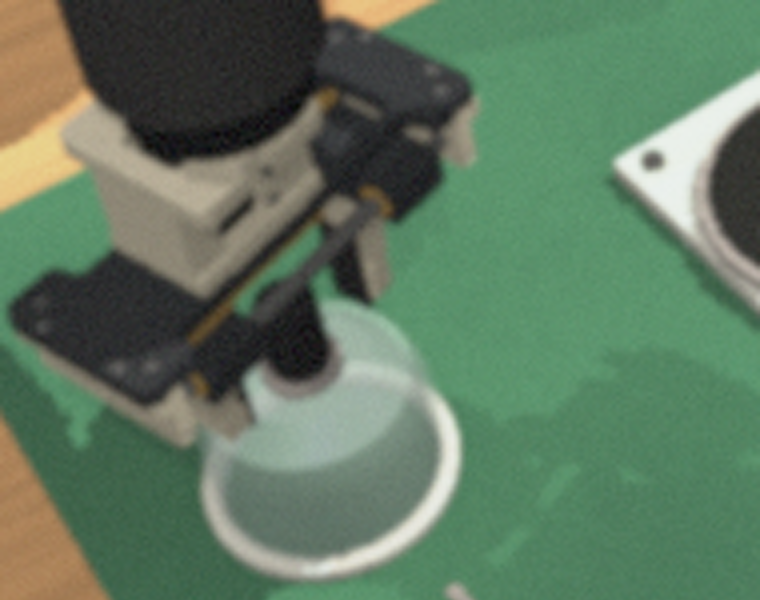

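The knob, at crop (295,330), is between the jaws. Closing.

```bash
python3 -m inch '[[[0,0,0,0,0,0],[0,0,0,0,0,0],[0,0,0,0,0,0],[0,0,0,0,0,0],[0,0,0,0,0,0],[0,0,0,0,0,0]]]' 10 30
python3 -m inch '[[[0,0,0.03,0,0,0],[0,0,0.1,0,0,0],[0,0,0.2,0,0,0],[0,0,0.3,0,0,0],[0,0,0.4,0,0,0],[0,0,0.4,0,0,0],[0,0,0.4,0,0,0]]]'
```

```text
t: 4.5
eef_pos: [0.518, -0.4006, 0.2705]
ee_rot: [3.141, -0.0, -2.778]
force: [-1.1, 2.1, 0.8]
width: 0.0277
t: 5.38
eef_pos: [0.5178, -0.4006, 0.35]
ee_rot: [3.141, -0.0, -2.778]
force: [-0.0, 0.3, -5.0]
width: 0.0272
```

```bash
python3 -m inch '[[[0,0.1,0,0,0,0],[0,0.25,0,0,0,0],[0.02,0.4,0,0,0,0],[0.03,0.55,0,0,0,0],[0.05,0.7,0,0,0,0],[0.05,0.85,0,0,0,0],[0.07,0.95,0,0,0,0],[0.07,1,0,0,0,0]]]'
python3 -m inch '[[[0,0.1,0,0,0,0],[0,0.2,0,0,0,0],[0,0.3,0,0,0,0],[0,0.37,0,0,0,0],[0,0.4,0,0,0,0],[0,0.4,0,0,0,0],[0,0.4,0,0,0,0],[0,0.4,0,0,0,0]]]'
cat > m2.py <<'E'
from meas import *
s=arm.get_state(); print(s["eef_pos"],s["width"],s["force"].round(1) if hasattr(s["force"],"round") else s["force"])
for n,b in (("scene",(190,340,230,430)),("top",(170,270,290,420))):
    c=fr[n][b[0]:b[1],b[2]:b[3]]; cv2.imwrite(f"pics/ab_{n}_{s['t']:.1f}.png",cv2.resize(c,None,fx=4,fy=4,interpolation=cv2.INTER_CUBIC)[:600])
E
python3 m2.py; ls pics
```

```text
t: 6.38
eef_pos: [0.5324, -0.1996, 0.3504]
ee_rot: [3.141, -0.0, -2.777]
force: [0.0, -0.4, -4.5]
width: 0.0273
t: 7.38
eef_pos: [0.5321, -0.1212, 0.3506]
ee_rot: [-3.142, -0.0, -2.778]
force: [-0.1, 0.3, -5.0]
width: 0.0274
pad scene [ 0.5339 -0.1225] dia 0.13175497897893163
pad top [ 0.5306 -0.1354] dia 0.20271086910076055
[ 0.53216014 -0.12091242  0.350667  ] 0.027208409439442905 [-0.7  0.4 -4.8]
ab_scene_7.7.png
ab_top_7.7.png
dome_sc.png
g1_scene.png
g1_top.png
ov_scene.png
ov_top.png
pre_sc.png
raw_top.png
scene0.png
st_top.png
top0.png
```

View pics/ab_scene_7.7.png

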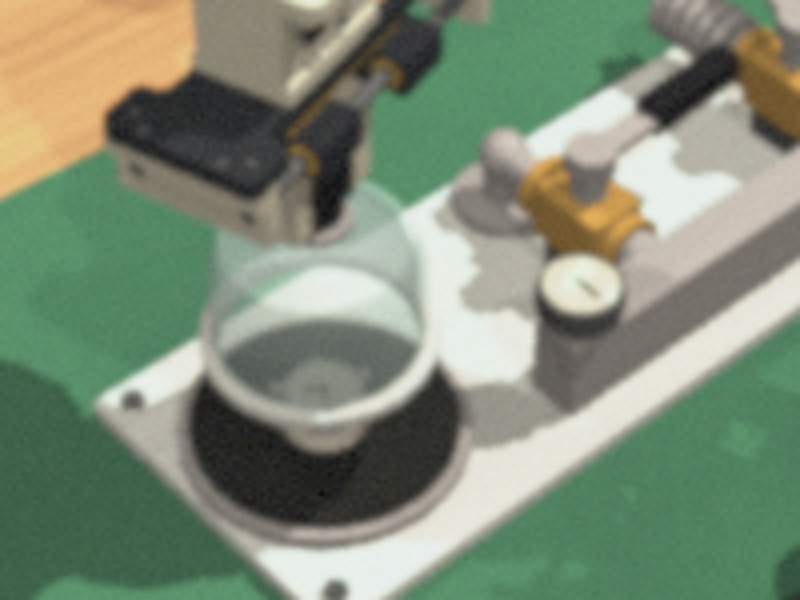

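```bash
cat > ov.py <<'E'
import sys
from meas import *
z0=float(sys.argv[1]); xs=arm.get_state()["eef_pos"]
b=(190,340,230,430)
f=fr["scene"]; S=4
c=cv2.resize(f[b[0]:b[1],b[2]:b[3]],None,fx=S,fy=S,interpolation=cv2.INTER_CUBIC)
def d(P3,col):
    p=(proj("scene",P3)-[b[2],b[0]]+.5)*S; cv2.polylines(c,[np.round(p).astype(np.int32)],True,col,1)
d(circ(xs[0],xs[1],.058,z0),(0,0,255)); d(circ(xs[0],xs[1],.058,z0+.008),(0,0,255)); d(circ(.532,-.1203,.068,.026),(0,255,255))
cv2.imwrite(sys.argv[2],c[:600])
E
python3 ov.py 0.083 pics/ov1.png
```

```text
pad scene [ 0.5339 -0.1226] dia 0.1317301317176918
pad top [ 0.5318 -0.1339] dia 0.2045679126017591
```

View pics/ov1.png

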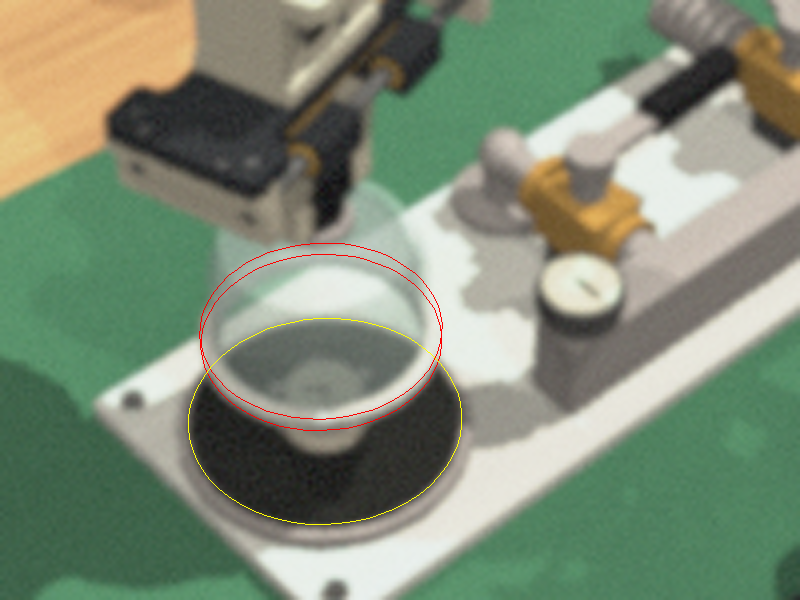

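The foot in the picture matches the model at the TCP to about 1 px, and is centred over the pad. Lowering slowly while watching the force.

```bash
python3 -m inch '[[[0.005,0,-0.06,0,0,0],[0.005,0,-0.12,0,0,0],[0.005,0,-0.18,0,0,0],[0.005,0,-0.23,0,0,0],[0.005,0,-0.26,0,0,0],[0.005,0,-0.27,0,0,0],[0.005,0,-0.27,0,0,0],[0.005,0,-0.27,0,0,0]]]'
python3 ov.py 0.0295 pics/ov2.png
```

```text
t: 8.98
eef_pos: [0.5333, -0.1208, 0.2971]
ee_rot: [-3.141, 0.001, -2.778]
force: [0.2, -0.2, -4.6]
width: 0.0274
pad scene [ 0.5336 -0.1218] dia 0.1326057054508587
pad top [ 0.5267 -0.1345] dia 0.20700516137763358Traceback (most recent call last):
  File "ov.py", line 2, in <module>
    from meas import *
  File "meas.py", line 18, in <module>
    R[n,"st"]=arm.regions_of("station",n)[0]["region"]
              ~~~~~~~~~~~~~~~~~~~~~~~~~~~^^^
IndexError: list index out of range
```

```bash
sed -i 's/^    R\[n,"st"\].*/    pass/; s/^    r=\[x for x in arm.regions_of.*/    pass/; s/^    R\[n,"dome"\].*/    pass/' meas.py; python3 ov.py 0.0295 pics/ov2.png
```

```text
pad scene [ 0.5338 -0.122 ] dia 0.13208413041043596
pad top [ 0.5266 -0.1343] dia 0.20719705780073605
```

View pics/ov2.png

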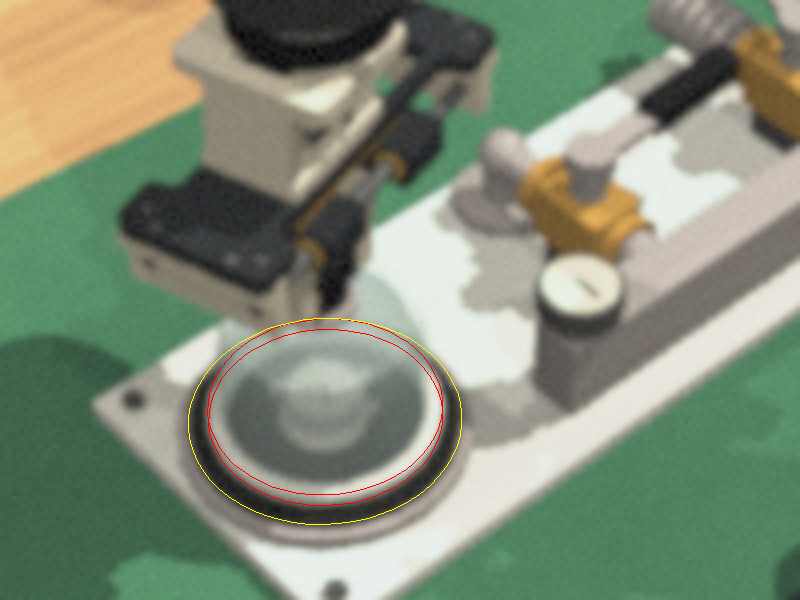

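The foot is centred, with an even dark margin all round: 20 px left and right, about 22 px in front. Final few mm.

```bash
python3 -m inch '[[[0,0,-0.005,0,0,0],[0,0,-0.01,0,0,0],[0,0,-0.013,0,0,0],[0,0,-0.016,0,0,0],[0,0,-0.016,0,0,0]]]'
```

```text
t: 9.9
eef_pos: [0.5332, -0.1208, 0.2935]
ee_rot: [-3.142, 0.0, -2.778]
force: [-0.2, -0.4, -4.6]
width: 0.0276
```

```bash
python3 -m inch '[[[0,0,-0.003,0,0,0],[0,0,-0.005,0,0,0],[0,0,-0.005,0,0,0]]]'
```

```text
t: 10.28
eef_pos: [0.5332, -0.1207, 0.2934]
ee_rot: [-3.141, 0.001, -2.777]
force: [-3.4, 3.6, 5.8]
width: 0.0275
```

Contact is at the expected height (TCP 0.2934). I'll back off a hair and release.

```bash
python3 -m inch '[[[0,0,0.003,0,0,0],[0,0,0.003,0,0,0]]]'
python3 -m inch '[[[0,0,0,0,0,0],[0,0,0,0,0,0],[0,0,0,0,0,0],[0,0,0,0,0,0]]]' 70
python3 -m inch '[[[0,0,0.1,0,0,0],[0,0,0.3,0,0,0],[0,0,0.5,0,0,0],[0,0,0.6,0,0,0],[0,0.3,0.6,0,0,0],[0,0.6,0.6,0,0,0],[0,0.8,0.6,0,0,0],[0,0.8,0.6,0,0,0]]]'
cat > ov3.py <<'E'
from meas import *
import sys
S=4
x,y=map(float,sys.argv[1:3])
for n,b in (("scene",(190,340,230,430)),("top",(180,270,300,410))):
    c=cv2.resize(fr[n][b[0]:b[1],b[2]:b[3]],None,fx=S,fy=S,interpolation=cv2.INTER_CUBIC)
    def d(P3,col):
        p=(proj(n,P3)-[b[2],b[0]]+.5)*S; cv2.polylines(c,[np.round(p).astype(np.int32)],True,col,1)
    d(circ(x,y,.058,.026),(0,0,255)); d(circ(x,y,.014,.152),(0,0,255)); d(circ(.532,-.1203,.068,.026),(0,255,255))
    cv2.imwrite(f"pics/{sys.argv[3]}_{n}.png",c[:600])
E
python3 ov3.py 0.5332 -0.1207 rel
```

```text
t: 10.52
eef_pos: [0.5332, -0.1208, 0.2934]
ee_rot: [-3.141, 0.0, -2.778]
force: [-2.3, 2.0, 3.0]
width: 0.0277
t: 11.02
eef_pos: [0.5332, -0.1209, 0.293]
ee_rot: [-3.141, 0.0, -2.778]
force: [-0.8, 0.4, 0.7]
width: 0.062
t: 12.02
eef_pos: [0.5331, 0.0415, 0.4131]
ee_rot: [3.141, 0.0, -2.774]
force: [0.0, -0.9, -0.2]
width: 0.0699
pad scene [ 0.5342 -0.1225] dia 0.1321602294937004
pad top [ 0.548  -0.1028] dia 0.1688071988125598
```

View pics/rel_scene.png

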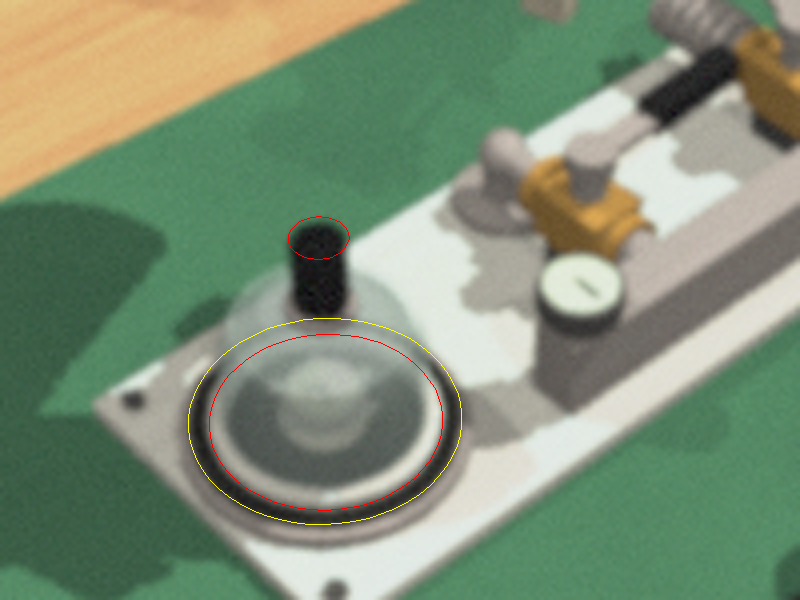

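View pics/rel_top.png

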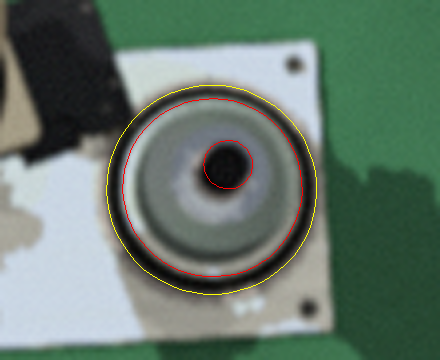

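The dome stands upright and untilted, with rubber visible all round its foot. Next is the vent lever. I'll compute waypoints for straddling the grip.

```bash
cat > wp.py <<'E'
from lev import *
import sys
ax={"v":vent,"p":pump}[sys.argv[1]]; r=float(sys.argv[2])
s=arm.get_state(); e=s["eef_pos"]; yw=s["ee_rot"][2]; print(e,yw,s["q"])
q0=float(sys.argv[3]); 
for q in map(float,sys.argv[3:]):
    g=grip(ax,q,r); jaw=np.degrees(yaw+q)  # jaw dir angle (perp to lever)
    cur=np.degrees(np.arctan2(-np.cos(yw),np.sin(yw)))
    d=(jaw-cur+90)%180-90
    print(q,g.round(4),"from tcp:",((g-e[:2])/.2).round(3),"turn",round(d,1),(d/180).round(3),"| from q0",((g-grip(ax,q0,r))/.2).round(3),round((q-q0)/np.pi,3))
E
python3 wp.py v .08 1.16 .95 .75 .55 .35 .15 0 -.1 -.15; python3 lev.py
```

```text
[0.53308853 0.03947992 0.41301235] -2.776550641255117 [ 4.40937075e-01  1.21704537e-01 -2.84095185e-01  6.29306374e-05
 -1.16520659e+00 -1.64671622e+00]
1.16 [0.4337 0.2461] from tcp: [-0.497  1.033] turn -40.6 -0.226 | from q0 [0. 0.] 0.0
0.95 [0.441  0.2612] from tcp: [-0.46   1.109] turn -52.7 -0.293 | from q0 [0.036 0.076] -0.067
0.75 [0.4507 0.2739] from tcp: [-0.412  1.172] turn -64.1 -0.356 | from q0 [0.085 0.139] -0.131
0.55 [0.4628 0.2844] from tcp: [-0.352  1.224] turn -75.6 -0.42 | from q0 [0.145 0.191] -0.194
0.35 [0.4767 0.2923] from tcp: [-0.282  1.264] turn -87.1 -0.484 | from q0 [0.215 0.231] -0.258
0.15 [0.4919 0.2972] from tcp: [-0.206  1.289] turn 81.5 0.453 | from q0 [0.291 0.256] -0.321
0.0 [0.5037 0.2989] from tcp: [-0.147  1.297] turn 72.9 0.405 | from q0 [0.35  0.264] -0.369
-0.1 [0.5117 0.2991] from tcp: [-0.107  1.298] turn 67.2 0.373 | from q0 [0.39  0.265] -0.401
-0.15 [0.5157 0.2988] from tcp: [-0.087  1.297] turn 64.3 0.357 | from q0 [0.41  0.264] -0.417
vent [0.50903882 0.21910214] pump [0.51967098 0.05945579] pad [ 0.53163216 -0.12014635] gauge [ 0.57965571 -0.00159957]
top vent_lever_grip 0.89 [203. 261.] 191 grip [0.4367 0.2454] r 0.077 q 1.155
scene vent_lever_grip 0.89 [416. 174.] 164 grip [0.4361 0.2442] r 0.0771 q 1.172
scene pump_lever_grip 0.8 [402. 211.] 219 grip [0.5132 0.1345] r 0.0753 q 0.02
brown [ 0.18095786 -0.32152531]
```

```bash
python3 -m inch '[[[-0.1,0.2,0,0,0,0.055],[-0.2,0.4,0,0,0,0.11],[-0.3,0.6,0,0,0,0.165],[-0.4,0.8,0,0,0,0.22],[-0.45,0.9,0,0,0,0.275],[-0.5,1,0,0,0,0.33],[-0.5,1,0,0,0,0.385],[-0.5,1,0,0,0,0.44]]]' 36 20
python3 -m inch '[[[0,0.03,0,0,0,0.055],[0,0.03,0,0,0,0.11],[0,0.03,0,0,0,0.165],[0,0.03,0,0,0,0.22],[0,0.03,0,0,0,0.275],[0,0.03,0,0,0,0.33],[0,0.03,-0.2,0,0,0.33],[0,0.03,-0.2,0,0,0.33]]]'
python3 wp.py v .08 1.16
```

```text
t: 13.42
eef_pos: [0.4332, 0.2391, 0.4131]
ee_rot: [-3.142, -0.0, -1.39]
force: [-0.4, -0.5, -0.8]
width: 0.036
t: 14.42
eef_pos: [0.4326, 0.2441, 0.3709]
ee_rot: [3.137, 0.002, -0.36]
force: [-1.1, -0.5, -0.1]
width: 0.036
[0.43262755 0.24405781 0.37092764] -0.360225273834071 [ 9.09748688e-01  9.16773605e-02 -4.19686280e-01 -8.20452852e-04
 -1.06462525e+00  3.01227288e-01]
1.16 [0.4337 0.2461] from tcp: [0.006 0.01 ] turn 0.9 0.005 | from q0 [0. 0.] 0.0
```

```bash
python3 -m inch '[[[0.005,0.005,-0.15,0,0,0.005],[0.005,0.005,-0.3,0,0,0.005],[0.005,0.005,-0.42,0,0,0.005],[0.005,0.005,-0.5,0,0,0.005],[0.005,0.005,-0.55,0,0,0.005],[0.005,0.005,-0.55,0,0,0.005]]]'
python3 - <<'E'
from h import *
for n,b in (("scene",(130,280,340,510)),("top",(180,300,170,320))):
    f=arm.grab_frame(n); c=f[b[0]:b[1],b[2]:b[3]]
    cv2.imwrite(f"pics/v1_{n}.png",cv2.resize(c,None,fx=4,fy=4,interpolation=cv2.INTER_CUBIC)[:600])
E
```

```text
t: 15.18
eef_pos: [0.4344, 0.2463, 0.2633]
ee_rot: [3.141, -0.0, -0.343]
force: [-0.2, -0.5, 0.6]
width: 0.0364
```

View pics/v1_scene.png

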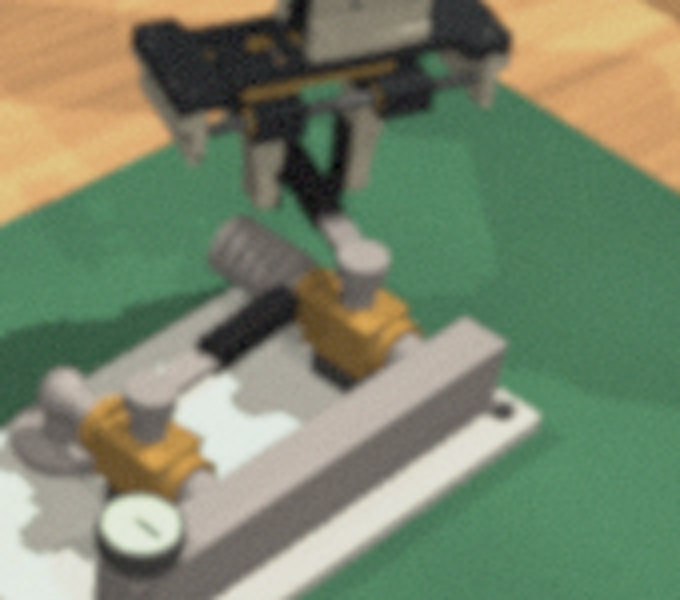

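The fingers straddle the vent grip, at crop (310,180). Swinging it clockwise.

```bash
python3 -m inch '[[[0.027,0.059,0,0,0,-0.051],[0.06,0.109,0,0,0,-0.099],[0.099,0.153,0,0,0,-0.146],[0.145,0.191,0,0,0,-0.194],[0.197,0.223,0,0,0,-0.242],[0.252,0.246,0,0,0,-0.29],[0.31,0.259,0,0,0,-0.337],[0.35,0.264,0,0,0,-0.369]]]'
python3 wp.py v .08 0 -.05 -.1 -.15 -.2
```

```text
t: 16.27
eef_pos: [0.5044, 0.299, 0.2638]
ee_rot: [3.141, -0.0, -1.506]
force: [-1.5, -1.3, 0.7]
width: 0.0361
[0.50439792 0.29895399 0.26376648] -1.5063904110926947 [ 8.68248538e-01  3.42705586e-01 -3.65878053e-01 -1.16595924e-04
 -8.62533632e-01 -8.03766785e-01]
0.0 [0.5037 0.2989] from tcp: [-0.003 -0.   ] turn 0.1 0.001 | from q0 [0. 0.] 0.0
-0.05 [0.5077 0.2991] from tcp: [0.017 0.001] turn -2.7 -0.015 | from q0 [0.02  0.001] -0.016
-0.1 [0.5117 0.2991] from tcp: [0.037 0.001] turn -5.6 -0.031 | from q0 [0.04  0.001] -0.032
-0.15 [0.5157 0.2988] from tcp: [ 0.057 -0.001] turn -8.5 -0.047 | from q0 [ 0.06  -0.001] -0.048
-0.2 [0.5197 0.2984] from tcp: [ 0.076 -0.003] turn -11.3 -0.063 | from q0 [ 0.08  -0.003] -0.064
```

Only the finger slack of about 9 mm is left, so I'll push straight along the board's x until the stop.

```bash
python3 -m inch '[[[0.01,0,0,0,0,0],[0.02,0,0,0,0,0],[0.03,0,0,0,0,0],[0.04,0,0,0,0,0],[0.045,0,0,0,0,0],[0.045,0,0,0,0,0]]]'
```

```text
t: 17.02
eef_pos: [0.5127, 0.2991, 0.2631]
ee_rot: [3.141, 0.0, -1.502]
force: [-5.3, 2.3, 2.8]
width: 0.0364
```

```bash
python3 -m inch '[[[0.005,0,0,0,0,0],[0.01,0,0,0,0,0],[0.01,0,0,0,0,0],[0.01,0,0,0,0,0]]]'; python3 -m inch '[[[0.005,0,0,0,0,0],[0.01,0,0,0,0,0],[0.01,0,0,0,0,0],[0.01,0,0,0,0,0]]]'
```

```text
t: 17.52
eef_pos: [0.5134, 0.2991, 0.2629]
ee_rot: [3.138, -0.0, -1.502]
force: [-14.9, 4.3, 7.2]
width: 0.0361
t: 18.02
eef_pos: [0.514, 0.2991, 0.2628]
ee_rot: [3.135, -0.0, -1.503]
force: [-23.7, 6.5, 13.0]
width: 0.0364
```

A firm stop: 24 N with no further motion. Backing off and lifting.

```bash
python3 -m inch '[[[-0.03,0,0,0,0,0],[-0.06,0,0,0,0,0],[-0.06,0,0,0,0,0],[-0.06,0,0.2,0,0,0],[-0.06,0,0.4,0,0,0],[-0.06,0,0.5,0,0,0],[-0.06,0,0.5,0,0,0]]]'
python3 lev.py
python3 - <<'E'
from h import *
for n,b in (("scene",(130,280,340,510)),("top",(180,300,170,320))):
    f=arm.grab_frame(n); c=f[b[0]:b[1],b[2]:b[3]]
    cv2.imwrite(f"pics/v2_{n}.png",cv2.resize(c,None,fx=4,fy=4,interpolation=cv2.INTER_CUBIC)[:600])
E
```

```text
t: 18.9
eef_pos: [0.5058, 0.2991, 0.3649]
ee_rot: [-3.139, 0.002, -1.502]
force: [-0.5, 0.3, -0.1]
width: 0.036
vent [0.50903882 0.21910214] pump [0.51967098 0.05945579] pad [ 0.53163216 -0.12014635] gauge [ 0.57965571 -0.00159957]
top vent_lever_grip 0.85 [186. 233.] 183 grip [0.5032 0.2907] r 0.0718 q 0.015
top pump_lever_grip 0.63 [250. 232.] 173 grip [0.5096 0.1342] r 0.0754 q 0.068
scene vent_lever_grip 0.89 [454. 181.] 205 grip [0.5075 0.2933] r 0.0742 q -0.046
scene pump_lever_grip 0.71 [402. 211.] 220 grip [0.513  0.1349] r 0.0757 q 0.022
brown [ 0.18095786 -0.32152531]
```

View pics/v2_scene.png

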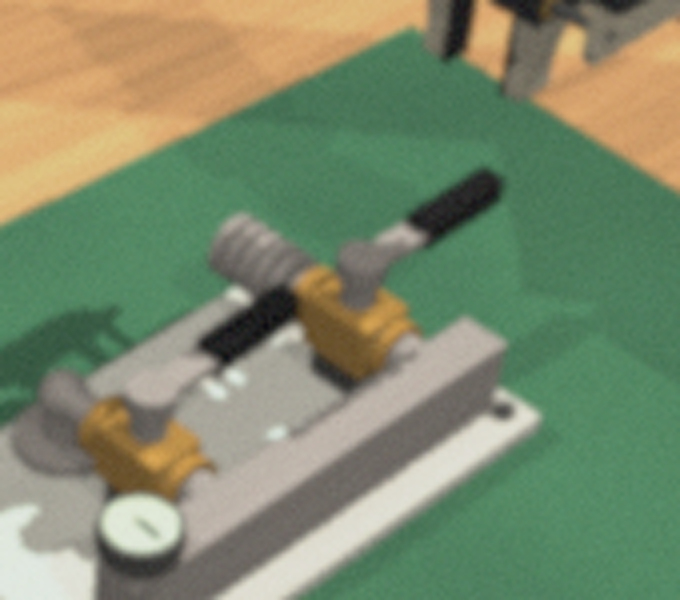

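The vent is shut: q reads about 0 from both cameras, and the lever lies along the board. Now the pump.

```bash
python3 wp.py p .08 .045 .2 .35 .5 .65 .8 .95 1.1 1.25 1.4 1.5 1.571
```

```text
[0.50514055 0.29893715 0.36227528] -1.502315203789095 [ 8.67227626e-01  2.46714483e-01 -2.47640364e-01 -3.57952650e-05
 -1.07777351e+00 -7.98729984e-01]
0.045 [0.5108 0.139 ] from tcp: [ 0.028 -0.8  ] turn 2.5 0.014 | from q0 [0. 0.] 0.0
0.2 [0.4986 0.1366] from tcp: [-0.033 -0.812] turn 11.3 0.063 | from q0 [-0.061 -0.012] 0.049
0.35 [0.4873 0.1326] from tcp: [-0.089 -0.832] turn 19.9 0.111 | from q0 [-0.117 -0.032] 0.097
0.5 [0.4767 0.127 ] from tcp: [-0.142 -0.86 ] turn 28.5 0.159 | from q0 [-0.17 -0.06] 0.145
0.65 [0.4671 0.1198] from tcp: [-0.19  -0.896] turn 37.1 0.206 | from q0 [-0.218 -0.096] 0.193
0.8 [0.4587 0.1113] from tcp: [-0.232 -0.938] turn 45.7 0.254 | from q0 [-0.26  -0.139] 0.24
0.95 [0.4516 0.1016] from tcp: [-0.267 -0.987] turn 54.3 0.302 | from q0 [-0.296 -0.187] 0.288
1.1 [0.4461 0.0909] from tcp: [-0.295 -1.04 ] turn 62.9 0.35 | from q0 [-0.323 -0.24 ] 0.336
1.25 [0.4422 0.0796] from tcp: [-0.314 -1.097] turn 71.5 0.397 | from q0 [-0.343 -0.297] 0.384
1.4 [0.4401 0.0678] from tcp: [-0.325 -1.156] turn 80.1 0.445 | from q0 [-0.353 -0.356] 0.431
1.5 [0.4397 0.0598] from tcp: [-0.327 -1.196] turn 85.8 0.477 | from q0 [-0.355 -0.396] 0.463
1.571 [0.4398 0.0541] from tcp: [-0.326 -1.224] turn 89.9 0.499 | from q0 [-0.355 -0.424] 0.486
```

```bash
python3 -m inch '[[[0,-0.2,0,0,0,0],[0.01,-0.4,0,0,0,0],[0.02,-0.6,0,0,0,0.01],[0.028,-0.75,0,0,0,0.014],[0.028,-0.8,0,0,0,0.014],[0.028,-0.8,-0.1,0,0,0.014],[0.028,-0.8,-0.2,0,0,0.014],[0.028,-0.8,-0.2,0,0,0.014]]]' 36
python3 wp.py p .08 .045
python3 - <<'E'
from h import *
for n,b in (("scene",(130,280,340,510)),("top",(180,300,170,320))):
    f=arm.grab_frame(n); c=f[b[0]:b[1],b[2]:b[3]]
    cv2.imwrite(f"pics/p0_{n}.png",cv2.resize(c,None,fx=4,fy=4,interpolation=cv2.INTER_CUBIC)[:600])
E
```

```text
t: 20.3
eef_pos: [0.5104, 0.1392, 0.3217]
ee_rot: [3.139, -0.001, -1.458]
force: [0.4, -0.1, -0.1]
width: 0.036
[0.51038241 0.13916064 0.32165955] -1.458332213717639 [ 6.37097165e-01  1.92590756e-01 -4.22804416e-01 -3.20886091e-04
 -9.58513285e-01 -5.24450099e-01]
0.045 [0.5108 0.139 ] from tcp: [ 0.002 -0.001] turn -0.1 -0.0 | from q0 [0. 0.] 0.0
```

View pics/p0_scene.png

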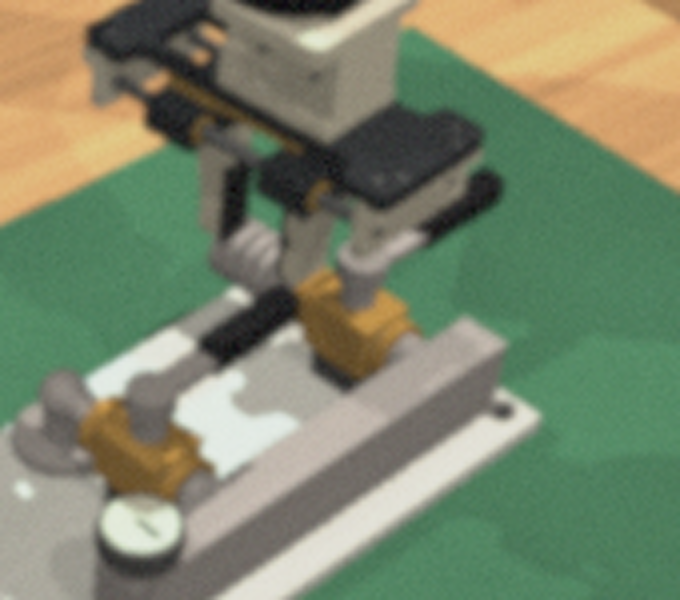

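The jaws, at crop (220,195) and (300,240), are above and on either side of the pump grip. Descending.

```bash
python3 -m inch '[[[0,0,-0.1,0,0,0],[0,0,-0.2,0,0,0],[0,0,-0.27,0,0,0],[0,0,-0.295,0,0,0],[0,0,-0.295,0,0,0]]]'
python3 - <<'E'
from h import *
for n,b in (("scene",(130,280,340,510)),("top",(180,300,170,320))):
    f=arm.grab_frame(n); c=f[b[0]:b[1],b[2]:b[3]]
    cv2.imwrite(f"pics/p1_{n}.png",cv2.resize(c,None,fx=4,fy=4,interpolation=cv2.INTER_CUBIC)[:600])
E
```

```text
t: 21.02
eef_pos: [0.511, 0.1391, 0.2643]
ee_rot: [-3.141, -0.0, -1.458]
force: [0.3, 0.7, -0.1]
width: 0.0358
```

View pics/p1_scene.png

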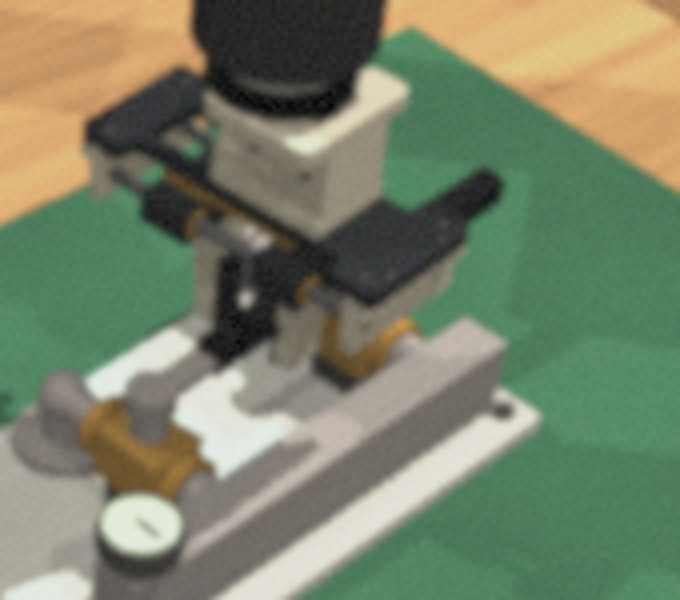

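The fingers straddle the pump grip, with no contact force. Swinging it anticlockwise.

```bash
python3 -m inch '[[[-0.061,-0.012,0,0,0,0.049],[-0.117,-0.032,0,0,0,0.097],[-0.17,-0.06,0,0,0,0.145],[-0.218,-0.096,0,0,0,0.193],[-0.26,-0.139,0,0,0,0.24],[-0.296,-0.187,0,0,0,0.288],[-0.323,-0.24,0,0,0,0.336],[-0.343,-0.297,0,0,0,0.384]]]'
python3 -m inch '[[[-0.01,-0.059,0,0,0,0.047],[-0.012,-0.099,0,0,0,0.079],[-0.012,-0.127,0,0,0,0.1],[-0.012,-0.14,0,0,0,0.1],[-0.012,-0.15,0,0,0,0.1],[-0.012,-0.16,0,0,0,0.1],[-0.012,-0.16,0,0,0,0.1]]]'
```

```text
t: 22.12
eef_pos: [0.4425, 0.0799, 0.2651]
ee_rot: [-3.139, -0.002, -0.247]
force: [1.0, 0.5, 0.1]
width: 0.0362
t: 23.0
eef_pos: [0.4399, 0.0476, 0.2641]
ee_rot: [3.142, -0.0, 0.062]
force: [0.4, 1.7, 0.5]
width: 0.0361
```

```bash
python3 -m inch '[[[0,-0.01,0,0,0,0],[0,-0.015,0,0,0,0],[0,-0.02,0,0,0,0],[0,-0.02,0,0,0,0]]]'
python3 -m inch '[[[0,-0.005,0,0,0,0],[0,-0.01,0,0,0,0],[0,-0.01,0,0,0,0],[0,-0.01,0,0,0,0]]]'
```

```text
t: 23.5
eef_pos: [0.4398, 0.0445, 0.264]
ee_rot: [-3.14, -0.001, 0.062]
force: [-3.1, 11.0, 1.4]
width: 0.0361
t: 24.0
eef_pos: [0.4398, 0.0438, 0.264]
ee_rot: [-3.137, -0.002, 0.062]
force: [-8.1, 21.9, 1.6]
width: 0.0361
```

The stop was reached at 22 N with no more motion. Backing off, lifting away and checking everything.

```bash
python3 -m inch '[[[0,0.03,0,0,0,0],[0,0.055,0,0,0,0],[0,0.055,0,0,0,0],[0,0.055,0.2,0,0,0],[0,0.055,0.4,0,0,0],[0,0.055,0.7,0,0,0],[-0.1,0.055,0.9,0,0,0],[-0.1,0.055,0.9,0,0,0]]]'
python3 lev.py; python3 ov3.py 0.5332 -0.1207 fin
python3 - <<'E'
from h import *
for n in P: cv2.imwrite(f"pics/end_{n}.png",arm.grab_frame(n))
f=arm.grab_frame("scene")[130:280,340:510]; cv2.imwrite("pics/end_crop.png",cv2.resize(f,None,fx=4,fy=4,interpolation=cv2.INTER_CUBIC))
E
```

```text
t: 25.0
eef_pos: [0.4194, 0.0522, 0.4473]
ee_rot: [-3.139, -0.006, 0.062]
force: [-0.1, 0.8, -0.5]
width: 0.0361
vent [0.50903882 0.21910214] pump [0.51967098 0.05945579] pad [ 0.53163216 -0.12014635] gauge [ 0.57965571 -0.00159957]
top vent_lever_grip 0.58 [184. 234.] 193 grip [0.5026 0.2944] r 0.0755 q 0.019
top pump_lever_grip none
scene vent_lever_grip 0.64 [454. 181.] 209 grip [0.5075 0.2928] r 0.0737 q -0.046
scene pump_lever_grip 0.83 [352. 210.] 241 grip [0.446  0.0511] r 0.0742 q 1.617
brown [ 0.18095786 -0.32152531]
pad scene [ 0.5342 -0.1225] dia 0.13210998306438526
pad top [ 0.5313 -0.1201] dia 0.1340437069541764
```

View pics/end_scene.png

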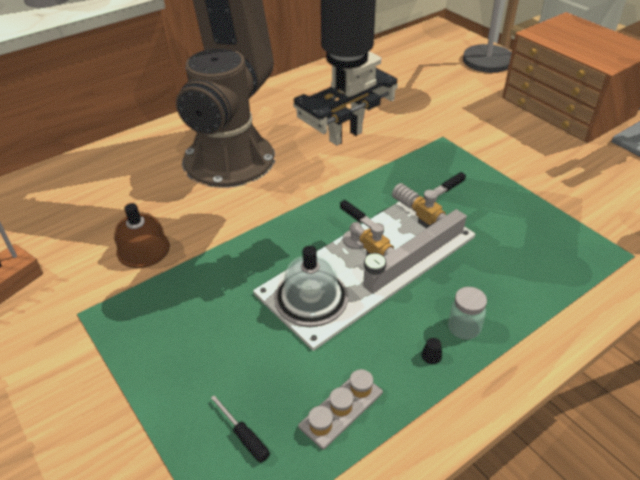

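View pics/end_top.png

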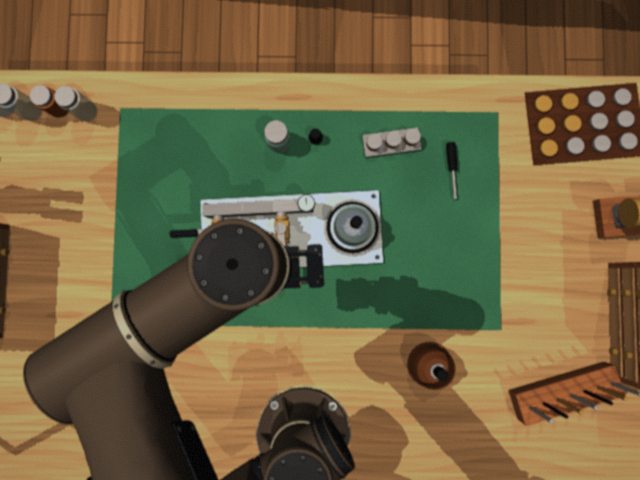

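View pics/end_crop.png

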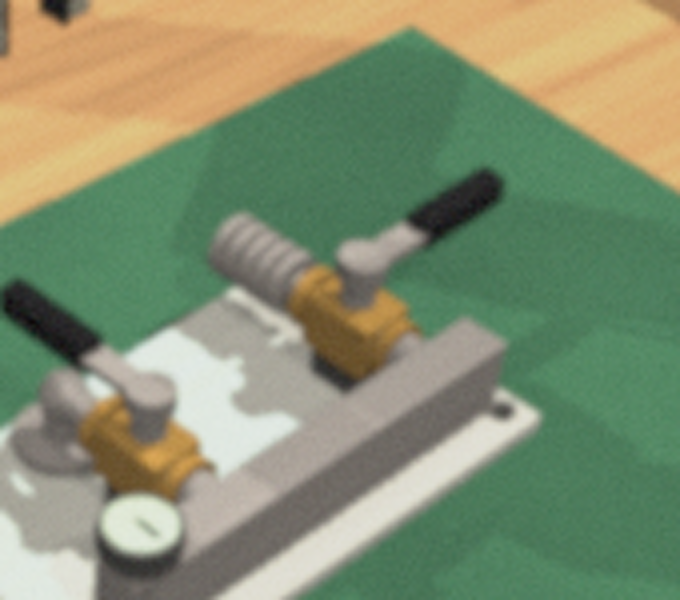

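Both levers are at their stops. The dome is upright on the pad at scene (312,295), the arm is clear, and the bystanders are where they were.

```bash
python3 -c "
from station import arm
print(arm.job_done())"
```

```text
the job is handed in; nothing more can be done
None
```

The leak test is set up and handed in at about 25 s of robot time, well inside the 72 s limit. The dome was placed first, then the vent valve shut, then the pump valve opened.

- **Dome:** I gripped the clear dome by its knob and lowered it onto the pad; contact came at the expected height. Both cameras show it upright, with rubber visible all round the foot and the centring within about 2 mm. The watch still looked in place through the glass. I did not measure its position after the placing.
- **Vent lever:** I turned it clockwise until it stopped moving at 24 N. The two cameras read +0.02 and -0.05 rad, which is shut within measuring error.
- **Pump lever:** I turned it anticlockwise until it stopped moving at 22 N. The scene camera reads 1.62 rad against the 1.571 stop. That is about the same error as the vent reading.
- **Surroundings:** The oil stand, jar, loupe, screwdriver and brown look-alike appear where they started. The gripper was well clear of everything when I handed in.

**Checks that failed or disagreed:**
- The top camera could not confirm the pump lever at the end because the arm hid it.
- The two cameras disagreed by about 3 mm on the pad centre, and I aimed at the mean. The top camera's pad fits were useless while the gripper was in view.

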